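Pack the bracket that matches the sample

ROBOT

A 6-joint arm with a two-finger parallel gripper is mounted at the origin on a cart in front of the work surface, level with it; the furniture and walls round the work are solid. World frame = base frame: x ahead of the robot, y to its left, z up, the work surface at z = 0. Lengths are in m, angles in rad, forces in N, time in s.
With the tool pointing down it reaches from about 0.3 to 0.875 m from the base axis. Payload 6.4 kg.
Tool frame: the origin (TCP) lies between the finger pads; the fingertips stand 8 mm ahead of it and the grasp point (between the pads) lies 11 mm behind it (ctrl.finger_overhang is the distance from the TCP to the fingertips, in m); z points along the fingers, y is the line along which they close (so a half turn about z gives the same grasp; the last joint's range is limited). The gripper opens to 85 mm and grips with 20 to 120 N. Pads are 22 mm wide; open, the fingers measure 114 mm over their backs; the gripper's body (76 mm by 85 mm) begins 54 mm behind the grasp point. The pads swing forward as they close: fully open they stand 13 mm farther back than shut.
Start: joints at [0.903, 0.181, 1.607, -0, 1.354, -0.206], TCP at [0.256, 0.515, 0.239] pointing down, gripper open.
Joint ranges: [-2.99, 2.99], [-0.89, 2.07], [0.3, 2.58], [-1.14, 4.28], [0, 2.63], [-3.12, 3.12]. Speed limits (rad/s): [2.57, 2.57, 3.01, 3.14, 3.14, 3.14].

INTERFACE

Orientations are given as a unit quaternion [w, x, y, z].
In Python, from bench import ctrl, camera gives the robot as it stands.
- The arm moves only by the shell command python3 -m pendant 'ROWS' [OPENING]. ROWS is JSON, a list of rows, each a list of 6 numbers: the shift along the world's x, y, z normalised to -1 to 1, where 1 is 200 mm, then the turn, a rotation vector about the world's x, y, z normalised to -1 to 1, where 1 is pi/2 rad. In form: [[dx, dy, dz, rx, ry, rz], ...]. A call has exactly 10 rows; each row shifts and turns the commanded pose from where the row before left it; what a row does not reach is not made up. A row lasts 1/8 s, in which the tool goes at most 62.5 mm and 10.7 degrees, less where a joint would pass 70% of its speed; a pose out of reach is approached as far as the arm can. A call with a number of a shift or a turn outside -1 to 1 is refused whole. A call with a gripper value outside its range is refused whole. OPENING is the opening, from -1 (shut) to 1 (fully open), set as the call begins (- or left out, the last holds). The fingers move at their own pace and stop on an object; the grip force is fixed at half the most. Time passes only in rows, so rows that do not move let the fingers close, or fill a call up. It gives the time, the measured TCP pose, the force, the opening and the grip force at its end, in the units of the state.
- ctrl.get_obs(): the state, without advancing time (a new reading comes with each control period).
- camera(name): name is "scene" or "top" or "wrist"; returns a dict with "color" (420x560x3 uint8, blue, green, red), "fx", "fy", "cx", "cy" (pixels), "xyz" and "rotation" of the camera in the world; the wrist camera has in their place "hand_eye" (4x4, takes a point from camera to tool coordinates, whose origin is the TCP and whose axes are the flange's). Camera axes: x right, y down, z forward; pixel columns grow to the right and rows downward; lengths in m; the calibration is good to about 2 mm. The wrist camera is an equidistant fisheye: a pixel r from the principal point sees the ray r / f radians off the axis. A picture is of the moment at which its call begins: read the wrist's pose just before it. There is no depth.
- ctrl.hand_in(): hands the job in; it is judged then, once.
The state is a dict: "time_s": time; "q": joint angles; "dq": joint speeds; "joint_efforts": joint torques, N m; "eef_pos": TCP position; "eef_rot": TCP orientation; "wrist_force": force on the tool from outside, world axes, zero at the start; "torque": the same for the moment, N m; "opening": opening from 0.0 (shut) to 1.0 (fully open); "grasp_force": force on a finger pad.
Only numpy, scipy, OpenCV 4.12 (cv2) and the standard library are available. Lean on these libraries where they do the work, as an engineer would, in place of code of your own. Each camera call takes 0.05 s, during which the arm holds its last target. There are 200 camera calls.

TASK

The old bracket on the small cork mat at the front is the sample: take the new bracket of the same shape from the white sorter, set it down (do not drop it) inside the grey case, on the floor and on edge as it lay in the sorter, and then shut the case's lid fully. Leave the sample, the other brackets and the things around the work where they are.

Things in the scene. Friction and masses are not known exactly. Their poses are not given: they have to be found in the camera images.
- bracket_l_mid (a point): new steel bracket, L-shaped: one leg, at the +x end of the web, towards +y. Flat bar 8 mm thick, 30 mm wide, lying on edge (30 mm high). Web 110 mm long along its x axis, legs reach 40 mm from the web's centreline; 0.10 to 0.16 kg. Point: middle of the web, 15 mm above the underside; z up. In any one of the sorter's compartments, web roughly along the sorter's x.
- bracket_u_mid (a point): new steel bracket, U-shaped: two legs, one at each end of the web, both towards +y. Flat bar 8 mm thick, 30 mm wide, lying on edge (30 mm high). Web 110 mm long along its x axis, legs reach 40 mm from the web's centreline; 0.10 to 0.16 kg. Point: middle of the web, 15 mm above the underside; z up. In any one of the sorter's compartments, web roughly along the sorter's x.
- bracket_z_mid (a point): new steel bracket, Z-shaped: two legs, at the +x end towards +y and at the -x end towards -y. Flat bar 8 mm thick, 30 mm wide, lying on edge (30 mm high). Web 110 mm long along its x axis, legs reach 40 mm from the web's centreline; 0.10 to 0.16 kg. Point: middle of the web, 15 mm above the underside; z up. In any one of the sorter's compartments, web roughly along the sorter's x.
- sample_l_mid (a point): old steel bracket, same size as the new L-shaped one (L-shaped: one leg, at the +x end of the web, towards +y); point at the middle of its web, half-way up. One of the three old brackets, any of them, lies on the small mat and is the sample; the other two lie on the back mat.
- sample_u_mid (a point): old steel bracket, same size as the new U-shaped one (U-shaped: two legs, one at each end of the web, both towards +y); point at the middle of its web, half-way up. One of the three old brackets, any of them, lies on the small mat and is the sample; the other two lie on the back mat.
- sample_z_mid (a point): old steel bracket, same size as the new Z-shaped one (Z-shaped: two legs, at the +x end towards +y and at the -x end towards -y); point at the middle of its web, half-way up. One of the three old brackets, any of them, lies on the small mat and is the sample; the other two lie on the back mat.
- mat: small square cork mat, 150 x 150 x 3 mm, at the front between the robot and the sorter; the sample lies on it. Origin under its centre.
- back_mat: long cork mat, 130 x 340 x 3 mm, at the back of the worktop, with the two old brackets that are not wanted now. Origin under its centre.
- sorter: white open tray fixed to the worktop, 145 mm (its x) x 395 mm (its y), 30 mm high, walls and floor 5 mm thick, divided across its y into three compartments, each about 135 x 125 mm inside, centred at y = -0.13, 0 and +0.13 m in its frame; one new bracket in each. Origin under its centre.
- case: grey case fixed to the worktop, outside 115 mm (its x) x 160 mm (its y) x 45 mm high, walls and floor 5 mm: inside 105 x 150 x 40 mm, so a bracket fits only with its web along the case's y axis. Origin under its centre; -x is its front, the lid is hinged along its +x rim.
- case_lid (a joint): lid of the case, a 119 x 164 x 5 mm plate with a 45 mm tab in front: 0 = shut, grows as it opens up and back, starts leaning back at 1.9 to 2.3 rad (limit 2.4). A stiff hinge (0.12 N m) holds it wherever it is left: swing it over and press it down all the way (1 to 3 N at the front edge).
- lid_edge (a point): middle of the lid's free edge, at the root of the tab (the tab goes on 14 mm farther), 118 mm from the hinge
- lid_hinge (a point): middle of the lid's hinge line, on the case's +x rim, 45 mm above the worktop; the hinge runs along the case's y axis
- tape_measure: yellow tape measure, bystander, 40 x 69 x 58 mm, origin under its centre
- eraser: blue and white rubber eraser, bystander, 46 x 22 x 13 mm, origin under its centre

How it is judged:
On the way:
1. the new bracket of the sample's shape lies on edge on the floor of the case, let go, while the lid is still open (((horizontal distance between sample_l_mid and mat below 0.08 m and (x of bracket_l_mid in the frame of case between -0.045 and 0.045 m and y of bracket_l_mid in the frame of case between -0.06 and 0.06 m and z of bracket_l_mid in the frame of case between 0.01 and 0.027 m and angle between bracket_l_mid's own z axis and vertical below 0.12 rad and linear speed of bracket_l below 0.03 m/s and contact force between bracket_l and the fingers below 0.05 N)) or (horizontal distance between sample_u_mid and mat below 0.08 m and (x of bracket_u_mid in the frame of case between -0.045 and 0.045 m and y of bracket_u_mid in the frame of case between -0.06 and 0.06 m and z of bracket_u_mid in the frame of case between 0.01 and 0.027 m and angle between bracket_u_mid's own z axis and vertical below 0.12 rad and linear speed of bracket_u below 0.03 m/s and contact force between bracket_u and the fingers below 0.05 N)) or (horizontal distance between sample_z_mid and mat below 0.08 m and (x of bracket_z_mid in the frame of case between -0.045 and 0.045 m and y of bracket_z_mid in the frame of case between -0.06 and 0.06 m and z of bracket_z_mid in the frame of case between 0.01 and 0.027 m and angle between bracket_z_mid's own z axis and vertical below 0.12 rad and linear speed of bracket_z below 0.03 m/s and contact force between bracket_z and the fingers below 0.05 N))) and value of joint case_lid above 0.5 rad), for 0.2 s.
At the end, for the whole second after the job is handed in: The new bracket of the same shape as the sample on the small mat lies at rest and let go on the floor of the case, upright on edge to within about 7 degrees, its middle within 45 mm (x) and 60 mm (y) of the case's centre, and the lid is shut to within 0.06 rad (((horizontal distance between sample_l_mid and mat below 0.08 m and (x of bracket_l_mid in the frame of case between -0.045 and 0.045 m and y of bracket_l_mid in the frame of case between -0.06 and 0.06 m and z of bracket_l_mid in the frame of case between 0.01 and 0.027 m and angle between bracket_l_mid's own z axis and vertical below 0.12 rad and linear speed of bracket_l below 0.03 m/s and contact force between bracket_l and the fingers below 0.05 N)) or (horizontal distance between sample_u_mid and mat below 0.08 m and (x of bracket_u_mid in the frame of case between -0.045 and 0.045 m and y of bracket_u_mid in the frame of case between -0.06 and 0.06 m and z of bracket_u_mid in the frame of case between 0.01 and 0.027 m and angle between bracket_u_mid's own z axis and vertical below 0.12 rad and linear speed of bracket_u below 0.03 m/s and contact force between bracket_u and the fingers below 0.05 N)) or (horizontal distance between sample_z_mid and mat below 0.08 m and (x of bracket_z_mid in the frame of case between -0.045 and 0.045 m and y of bracket_z_mid in the frame of case between -0.06 and 0.06 m and z of bracket_z_mid in the frame of case between 0.01 and 0.027 m and angle between bracket_z_mid's own z axis and vertical below 0.12 rad and linear speed of bracket_z below 0.03 m/s and contact force between bracket_z and the fingers below 0.05 N))) and value of joint case_lid below 0.06 rad and velocity of joint case_lid below 0.05 rad/s); the robot touches nothing.
It fails at once if a new bracket of another shape is moved more than 5 cm ((horizontal distance between sample_l_mid and mat below 0.08 m and distance of any of bracket_u_mid, bracket_z_mid from where it was at the start of the episode above 0.05 m) or (horizontal distance between sample_u_mid and mat below 0.08 m and distance of any of bracket_l_mid, bracket_z_mid from where it was at the start of the episode above 0.05 m) or (horizontal distance between sample_z_mid and mat below 0.08 m and distance of any of bracket_l_mid, bracket_u_mid from where it was at the start of the episode above 0.05 m)).
It fails at once if the sample or another old bracket is moved more than 3 cm (distance of any of sample_l_mid, sample_u_mid, sample_z_mid from where it was at the start of the episode above 0.03 m).
It fails at once if a new bracket is dropped (falls freely, unheld, faster than 0.6 m/s, as from more than 2 cm) ((linear speed of bracket_l above 0.6 m/s and contact force between bracket_l and the fingers below 0.01 N and contact force between bracket_l and anything else below 0.01 N) or (linear speed of bracket_u above 0.6 m/s and contact force between bracket_u and the fingers below 0.01 N and contact force between bracket_u and anything else below 0.01 N) or (linear speed of bracket_z above 0.6 m/s and contact force between bracket_z and the fingers below 0.01 N and contact force between bracket_z and anything else below 0.01 N)).
It fails at once if the tape measure or eraser is moved more than 3 cm (distance of any of tape_measure, eraser from where it was at the start of the episode above 0.03 m).
It also fails if it takes over 58 s, if anything falls off the work surface, if the arm or the gripper's body presses on something with over 40 N, if the wrist force passes 120 N, or if a joint passes its speed limit or range.

## Working session

There is one attempt and no reset: what is moved stays moved. The work goes in short steps, Python scripts to look and compute and a shell command to move; the robot and the scene stay as the last step left them, time stands still between calls to the robot, and variables do not carry over. Pictures are saved under pics/ and viewed, at most 10 in all, crops included, and the job is handed in when it is done.

```bash
mkdir -p pics; ls; cat > h.py <<'E'
import numpy as np,cv2
from bench import ctrl,camera
def ray(c,u,v):
    d=np.array([(u-c["cx"])/c["fx"],(v-c["cy"])/c["fy"],1.0]); return np.array(c["rotation"])@d
def onz(c,u,v,z):
    d=ray(c,u,v); o=np.array(c["xyz"]); return o+d*(z-o[2])/d[2]
E
python3 - <<'E'
from h import *
o=ctrl.get_obs();print(o["time_s"],o["eef_pos"],o["eef_rot"],o["opening"])
for n in("top","scene"):
    c=camera(n);cv2.imwrite(f"pics/{n}.png",c["color"]);print(n,c["fx"],c["cx"],c["cy"],c["xyz"],np.array(c["rotation"]).round(3).tolist())
E
```

```text
pics
0.0 [0.25583086 0.51434979 0.23839779] [-3.68690084e-04  2.28837143e-01  9.73464330e-01 -7.90049739e-04] 1.0004915299998223
top 497.1419125035487 279.71882742064776 210.98300895541485 [ 0.33048937 -0.03632895  1.30374596] [0.076, -0.695, 0.712, -0.057]
scene 400.78061340432265 281.8802799828244 210.75384782550623 [ 0.16461669 -0.65614887  0.59253243] [-0.451, 0.85, -0.247, 0.119]
```

View pics/top.png

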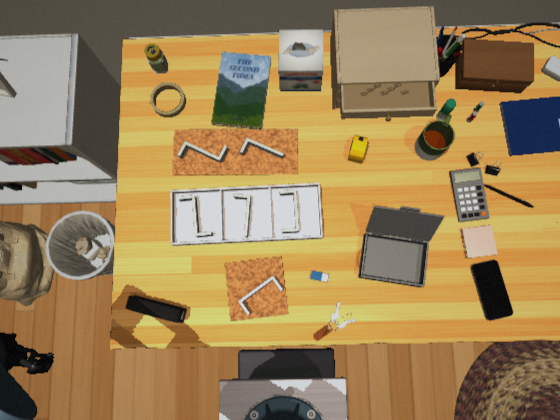

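View pics/scene.png

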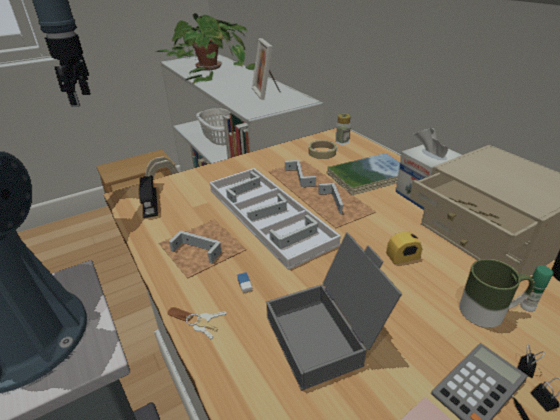

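```bash
cat >> h.py <<'E'
from scipy.spatial.transform import Rotation as R
_cam=camera
def camera(n):
    c=_cam(n)
    if "rotation" in c and np.size(c["rotation"])==4:
        c["rotation"]=R.from_quat(c["rotation"],scalar_first=True).as_matrix()
    return c
E
python3 - <<'E'
from h import *
t=cv2.imread("pics/top.png");s=cv2.imread("pics/scene.png")
a=cv2.resize(t[180:330,165:335],None,fx=3,fy=3,interpolation=cv2.INTER_CUBIC)
b=cv2.resize(s[215:280,150:250],None,fx=2.8,fy=2.8,interpolation=cv2.INTER_CUBIC)
o=np.zeros((450,795,3),np.uint8);o[:a.shape[0],:a.shape[1]]=a;o[:b.shape[0],512:512+b.shape[1]]=b
d=cv2.resize(t[195:295,350:450],(282,268),interpolation=cv2.INTER_CUBIC);o[182:450,512:794]=d
cv2.imwrite("pics/crop.png",o)
c=camera("top")
for n,u,v,z in [("sorterTL",170,190,.03),("TR",320,184,.03),("BR",322,237,.03),("BL",172,244,.03),("caseBL",359,277,.045),("caseBR",420,285,.045),("caseTL",367,232,.045),("caseTR",428,240,.045),("mat",257,288,.003),("eraser",319,276,.013),("tape",358,148,.03)]:
    print(n,onz(c,u,v,z).round(3))
E
```

```text
sorterTL [0.638 0.285 0.03 ]
TR [ 0.643 -0.112  0.03 ]
BR [ 0.503 -0.112  0.03 ]
BL [0.494 0.277 0.03 ]
caseBL [ 0.397 -0.2    0.045]
caseBR [ 0.374 -0.35   0.045]
caseTL [ 0.51  -0.226  0.045]
caseTR [ 0.486 -0.378  0.045]
mat [0.377 0.06  0.003]
eraser [ 0.404 -0.101  0.013]
tape [ 0.739 -0.216  0.03 ]
```

View pics/crop.png

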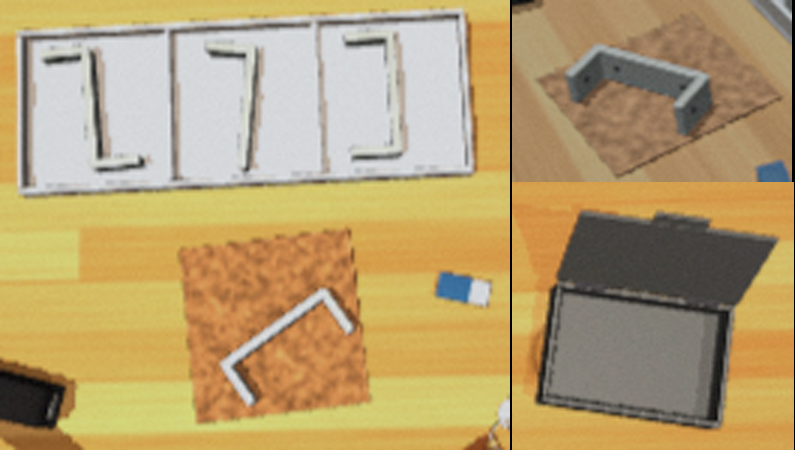

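The sample is U-shaped: in the crop both its legs point the same way, to the lower right. The matching new bracket is in the right-hand compartment, web about px (297,212) in the top image, legs towards +y.

```bash
python3 - <<'E'
from h import *
c=camera("top");k=lambda u,v:onz(c,165+(u+.5)/3-.5,180+(v+.5)/3-.5,.035)
a=k(393,36);b=k(397,153);print(a.round(4),b.round(4),np.linalg.norm(a-b),((a+b)/2).round(4),np.degrees(np.arctan2(*(a-b)[1::-1])))
w=camera("wrist");print({x:(np.array(w[x]).round(4).tolist()) for x in w if x!="color"})
E
python3 -m pendant '[[0.22,-0.28,-0.04,0,0,0.05],[0.22,-0.28,-0.04,0,0,0.05],[0.22,-0.28,-0.04,0,0,0.05],[0.22,-0.28,-0.04,0,0,0.05],[0.22,-0.28,-0.04,0,0,0.05],[0.22,-0.28,-0.04,0,0,0.045],[0.2,-0.28,-0.04,0,0,0],[0.05,-0.28,-0.04,0,0,0],[0,-0.28,-0.03,0,0,0],[0,-0.28,0,0,0,0]]' 0.0
```

```text
[ 0.6231 -0.0474  0.035 ] [ 0.5199 -0.0479  0.035 ] 0.1031222484177056 [ 0.5715 -0.0477  0.035 ] 0.32066947099798676
{'fx': 325.1923, 'fy': 325.1923, 'cx': 277.6324, 'cy': 208.9693, 'hand_eye': [[0.0002, -0.9585, -0.285, 0.0732], [1.0, 0.0002, 0.0002, -0.0], [-0.0002, -0.285, 0.9585, -0.1351], [0.0, 0.0, 0.0, 1.0]]}
time_s: 1.5
eef_pos: [0.532, 0.0015, 0.1755]
eef_rot: [-0.001, -0.001, 1.0, 0.0]
wrist_force: [1.8, 0.3, 0.1]
opening: 0.498
grasp_force: 0.0
```

```bash
python3 -m pendant '[[0.05,-0.06,-0.03,0,0,0],[0.05,-0.06,-0.03,0,0,0],[0.05,-0.06,-0.03,0,0,0],[0.05,-0.06,-0.03,0,0,0],[0,0,0,0,0,0],[0,0,0,0,0,0],[0,0,0,0,0,0],[0,0,0,0,0,0],[0,0,0,0,0,0],[0,0,0,0,0,0]]'
cat >> h.py <<'E'
def tool():
    o=ctrl.get_obs();T=np.eye(4);T[:3,:3]=R.from_quat(o["eef_rot"],scalar_first=True).as_matrix();T[:3,3]=o["eef_pos"];return T
def wonz(w,T,u,v,z):
    x,y=(u-w["cx"])/w["fx"],(v-w["cy"])/w["fy"];r=np.hypot(x,y)
    d=np.array([x/r*np.sin(r),y/r*np.sin(r),np.cos(r)]) if r>1e-9 else np.array([0,0,1.])
    M=T@np.array(w["hand_eye"]);d=M[:3,:3]@d;o=M[:3,3];return o+d*(z-o[2])/d[2]
E
python3 - <<'E'
from h import *
import pickle
T=tool();w=camera("wrist");pickle.dump((w,T),open("w1.pkl","wb"));cv2.imwrite("pics/w1.png",w["color"]);print(T.round(4))
E
```

```text
time_s: 2.75
eef_pos: [0.5725, -0.0447, 0.1523]
eef_rot: [0.0, -0.001, 1.0, -0.0]
wrist_force: [0.4, -0.6, 0.1]
opening: 0.502
grasp_force: 0.0
[[-1.000e+00 -1.700e-03  2.000e-04  5.725e-01]
 [-1.700e-03  1.000e+00 -0.000e+00 -4.470e-02]
 [-2.000e-04 -0.000e+00 -1.000e+00  1.523e-01]
 [ 0.000e+00  0.000e+00  0.000e+00  1.000e+00]]
```

View pics/w1.png

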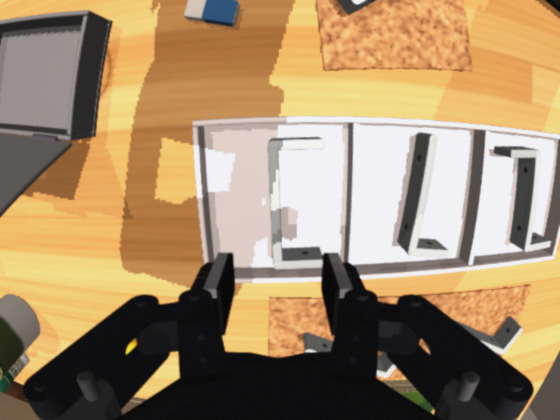

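The wrist view shows the U bracket: web from px (275,141) to (278,265), legs to the right (+y), fingers at (215,285) and (338,285).

```bash
python3 - <<'E'
from h import *
import pickle
w,T=pickle.load(open("w1.pkl","rb"))
a=wonz(w,T,275,139,.035);b=wonz(w,T,278,267,.035);print(a.round(4),b.round(4),np.linalg.norm(a-b),((a+b)/2).round(4))
for p in [(322,140),(322,265)]:print(wonz(w,T,*p,.035).round(4))
print(w["color"][170,262:292].tolist(), w["color"][235,262:292].tolist())
E
```

```text
[ 0.5181 -0.0465  0.035 ] [ 0.6268 -0.0439  0.035 ] 0.10877941232723416 [ 0.5724 -0.0452  0.035 ]
[ 0.5184 -0.01    0.035 ]
[ 0.6251 -0.0057  0.035 ]
[[200, 208, 224], [200, 208, 225], [200, 209, 225], [199, 207, 223], [200, 207, 224], [193, 201, 217], [169, 177, 191], [154, 159, 165], [157, 160, 162], [160, 164, 165], [162, 165, 167], [160, 165, 166], [163, 167, 168], [184, 187, 188], [227, 227, 227], [231, 231, 231], [215, 214, 215], [231, 226, 226], [243, 239, 239], [246, 242, 242], [246, 242, 242], [246, 242, 242], [246, 242, 242], [246, 242, 242], [246, 242, 242], [246, 242, 242], [246, 242, 242], [246, 242, 242], [247, 243, 242], [246, 242, 242]] [[199, 205, 222], [198, 205, 222], [198, 205, 222], [198, 204, 222], [198, 204, 221], [199, 205, 222], [199, 205, 222], [199, 204, 222], [189, 195, 212], [159, 163, 176], [145, 147, 152], [133, 136, 138], [128, 131, 132], [128, 131, 131], [131, 132, 134], [128, 131, 131], [123, 127, 127], [122, 125, 125], [116, 119, 121], [118, 122, 131], [150, 155, 169], [163, 169, 184], [163, 169, 187], [164, 170, 186], [164, 170, 186], [163, 169, 185], [164, 169, 186], [163, 170, 185], [164, 170, 186], [163, 169, 186]]
```

```bash
python3 -m pendant '[[0,0,-0.12,0,0,0.015],[0,0,-0.12,0,0,0],[0,0,-0.12,0,0,0],[0,0,-0.12,0,0,0],[0,0,-0.1,0,0,0],[0,0,-0.06,0,0,0],[0,0,-0.03,0,0,0],[0,0,0,0,0,0],[0,0,0,0,0,0],[0,0,0,0,0,0]]'
python3 -m pendant '[[0,0,0,0,0,0],[0,0,0,0,0,0],[0,0,0,0,0,0],[0,0,0,0,0,0],[0,0,0,0,0,0],[0,0,0,0,0,0],[0,0,0,0,0,0],[0,0,0,0,0,0],[0,0,0,0,0,0],[0,0,0,0,0,0]]' -1
```

```text
time_s: 4.05
eef_pos: [0.5731, -0.0449, 0.0189]
eef_rot: [0.001, -0.013, 1.0, -0.0]
wrist_force: [0.4, 0.3, 0.1]
opening: 0.502
grasp_force: 0.0
time_s: 5.3
eef_pos: [0.5728, -0.0448, 0.0186]
eef_rot: [0.0, -0.013, 1.0, -0.0]
wrist_force: [-1.2, 0.3, 4.8]
opening: 0.079
grasp_force: 60.2
```

```bash
python3 -m pendant '[[0,0,0.05,0,0,0],[0,0,0.15,0,0,0],[0,0,0.15,0,0,0],[0,0,0.15,0,0,0],[-0.12,0,0.1,0,0,-0.1],[-0.14,0,0,0,0,-0.1],[-0.14,0,0,0,0,-0.1],[-0.14,-0.05,0,0,0,-0.1],[-0.12,-0.1,0,0,0,-0.1],[-0.08,-0.15,0,0,0,-0.1]]'
python3 -m pendant '[[0,-0.2,0,0,0,-0.1],[0,-0.2,0,0,0,-0.1],[0,-0.2,0,0,0,-0.1],[0,-0.15,0,0,0,-0.1],[0,-0.15,0,0,0,-0.1],[0,0,0,0,0,0],[0,0,0,0,0,0],[0,0,0,0,0,0],[0,0,0,0,0,0],[0,0,0,0,0,0]]'
python3 - <<'E'
from h import *
import pickle
T=tool();w=camera("wrist");pickle.dump((w,T),open("w2.pkl","wb"));cv2.imwrite("pics/w2.png",w["color"]);print(T.round(4))
cv2.imwrite("pics/s2.png",camera("scene")["color"])
E
```

```text
time_s: 6.55
eef_pos: [0.4231, -0.1044, 0.1381]
eef_rot: [-0.0, 0.444, 0.896, 0.0]
wrist_force: [0.5, -0.7, -0.9]
opening: 0.078
grasp_force: 59.4
time_s: 7.8
eef_pos: [0.4246, -0.2843, 0.1383]
eef_rot: [0.0, 0.752, 0.659, -0.0]
wrist_force: [-0.3, -0.3, -0.9]
opening: 0.075
grasp_force: 59.4
[[ 0.1306  0.9914  0.      0.4246]
 [ 0.9914 -0.1306 -0.     -0.2843]
 [-0.      0.     -1.      0.1383]
 [ 0.      0.      0.      1.    ]]
```

View pics/w2.png

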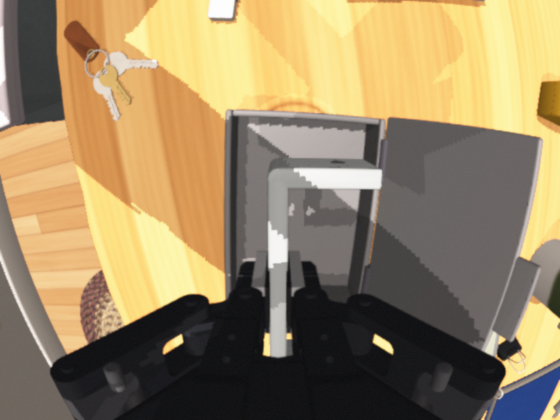

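View pics/s2.png

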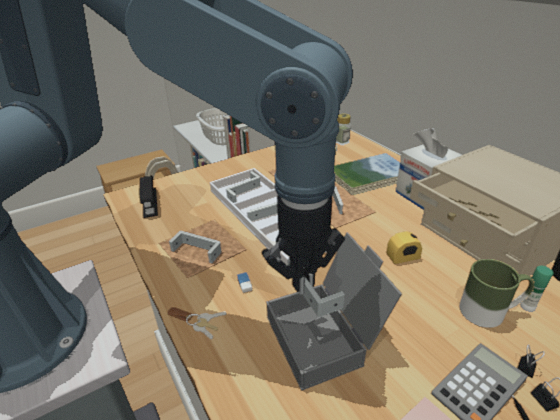

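The U bracket hangs over the case with its leg towards the lid; the case's +y rim corners are at px (229,111) and (383,121) in the wrist view.

```bash
python3 - <<'E'
from h import *
import pickle
w,T=pickle.load(open("w2.pkl","rb"))
A=wonz(w,T,228,110,.045);B=wonz(w,T,384,121,.045);x=B-A;L=np.linalg.norm(x);x/=L
y=np.array([-x[1],x[0],0]);C=(A+B)/2-.08*y;yaw=np.arctan2(x[1],x[0]);print(A.round(4),B.round(4),L,C.round(4),yaw)
print("rim left edge lower",wonz(w,T,225,250,.045).round(4))
for p in ((270,172),(378,172)): print("bracket ends",wonz(w,T,*p,T[2,3]+.017).round(4))
M=np.column_stack([x,y,[0,0,1]]);print("tcp in case",(M.T@(T[:3,3]-C)).round(4), "web yaw vs case y deg",np.degrees(np.arctan2(T[0,1],T[1,1])), np.degrees(np.arctan2(T[1,1],T[0,1])-yaw))
E
```

```text
[ 0.3997 -0.2036  0.045 ] [ 0.509 -0.224  0.045] 0.11115805859756284 [ 0.4396 -0.2924  0.045 ] -0.18470608906257507
rim left edge lower [ 0.38   -0.3069  0.045 ]
bracket ends [ 0.4279 -0.2325  0.1553]
bracket ends [ 0.4686 -0.2374  0.1553]
tcp in case [-0.0163  0.0052  0.0933] web yaw vs case y deg 97.50435480881514 3.0785245448379124
```

```bash
python3 -m pendant '[[0,-0.02,-0.07,0,0,-0.025],[0,0,-0.1,0,0,0],[0,0,-0.1,0,0,0],[0,0,-0.1,0,0,0],[0,0,-0.08,0,0,0],[0,0,-0.06,0,0,0],[0,0,-0.05,0,0,0],[0,0,-0.03,0,0,0],[0,0,-0.005,0,0,0],[0,0,0,0,0,0]]'
```

```text
time_s: 9.15
eef_pos: [0.4248, -0.289, 0.0196]
eef_rot: [0.0, 0.765, 0.644, 0.0]
wrist_force: [-0.1, 0.3, -1.1]
opening: 0.078
grasp_force: 59.4
```

```bash
python3 -m pendant '[[0,0,-0.003,0,0,0],[0,0,-0.003,0,0,0],[0,0,0,0,0,0],[0,0,0,0,0,0],[0,0,0,0,0,0],[0,0,0,0,0,0],[0,0,0,0,0,0],[0,0,0,0,0,0],[0,0,0,0,0,0],[0,0,0,0,0,0]]'
python3 -m pendant '[[0,0,0,0,0,0],[0,0,0,0,0,0],[0,0,0,0,0,0],[0,0,0,0,0,0],[0,0,0,0,0,0],[0,0,0,0,0,0],[0,0,0,0,0,0],[0,0,0,0,0,0],[0,0,0,0,0,0],[0,0,0,0,0,0]]' -0.4
```

```text
time_s: 10.4
eef_pos: [0.4247, -0.289, 0.0186]
eef_rot: [0.0, 0.765, 0.644, -0.0]
wrist_force: [-1.5, 2.1, 5.3]
opening: 0.084
grasp_force: 60.3
time_s: 11.65
eef_pos: [0.4245, -0.2888, 0.018]
eef_rot: [-0.0, 0.765, 0.644, 0.0]
wrist_force: [-0.2, -1.0, -0.2]
opening: 0.301
grasp_force: 0.0
```

```bash
python3 -m pendant '[[0,0,0.05,0,0,0],[0,0,0.1,0,0,0],[0,0,0.1,0,0,0],[0,0,0.12,0,0,0],[0,0,0.15,0,0,0],[0,0,0.15,0,0,0],[0,0,0.15,0,0,0],[0,0,0.15,0,0,0],[0,0,0.15,0,0,0],[0,0,0.04,0,0,0]]'
python3 - <<'E'
from h import *
import pickle
T=tool();w=camera("wrist");pickle.dump((w,T),open("w3.pkl","wb"));s=camera("scene");pickle.dump(s,open("s3.pkl","wb"))
o=np.zeros((600,800,3),np.uint8);o[:600,:450]=cv2.resize(w["color"],(800,600))[:, 200:650]
o[:,450:]=cv2.resize(s["color"][220:400,250:410],(350,394)).copy() if 0 else 0
z=cv2.resize(s["color"][230:390,260:400],(350,400),interpolation=cv2.INTER_CUBIC);o[:400,450:]=z
cv2.imwrite("pics/w3.png",o)
E
```

```text
time_s: 12.9
eef_pos: [0.4253, -0.2895, 0.2527]
eef_rot: [0.002, 0.765, 0.644, 0.0]
wrist_force: [0.9, 0.1, -0.7]
opening: 0.298
grasp_force: 0.0
```

View pics/w3.png

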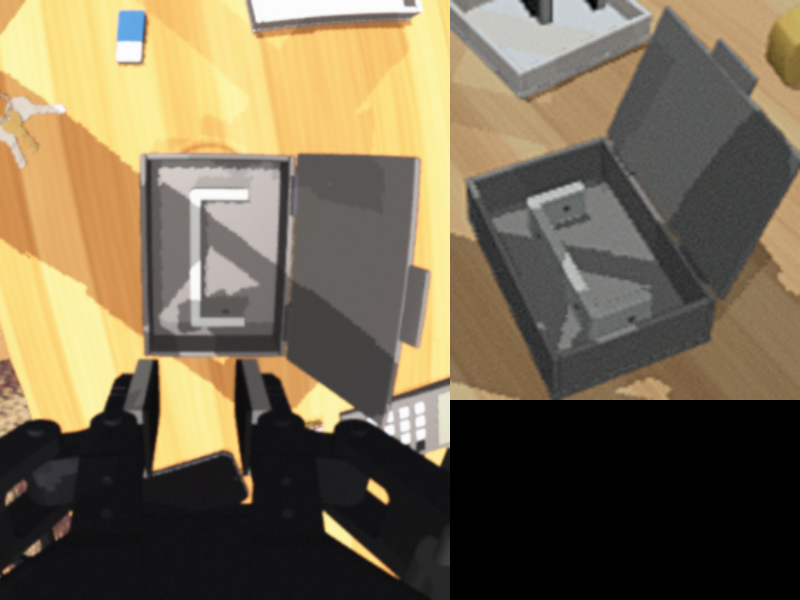

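The bracket lies upright in the case, clear of the walls (crop px (190,190) to (245,325)). The lid's +y free corner is at (418,157) in the wrist crop and (667,8) in the scene crop.

```bash
python3 - <<'E'
from h import *
import pickle
w,T=pickle.load(open("w3.pkl","rb"));s=pickle.load(open("s3.pkl","rb"))
def tri(pw,ps):
    a=wonz(w,T,*pw,0);oa=(T@np.array(w["hand_eye"]))[:3,3];da=a-oa;ob=np.array(s["xyz"]);db=ray(s,*ps)
    t=np.linalg.lstsq(np.column_stack([da,-db]),ob-oa,rcond=None)[0];p=oa+t[0]*da;q=ob+t[1]*db
    return (p+q)/2,np.linalg.norm(p-q)
P,e=tri((618*.7,157*.7),(346.8,233.2));print(P.round(4),e)
for yaw in (-.155,-.17,-.186):
    x=np.array([np.cos(yaw),np.sin(yaw)]);y=np.array([-x[1],x[0]]);d=P[:2]-np.array([.441,-.290])
    X=d@x-.0575;print(yaw,"rel hinge x",X,"y",d@y,"theta",np.arctan2(P[2]-.045,-X),np.hypot(X,P[2]-.045))
# case yaw from rim corners in w3
g=[wonz(w,T,(200+u)*.7,v*.7,.045) for u,v in((142,155),(146,354),(291,156))];print([q.round(4) for q in g])
E
```

```text
[ 0.5562 -0.2287  0.1511] 0.0019050824393912126
-0.155 rel hinge x 0.04685941411403285 y 0.07834124432886173 theta 1.9867586251746148 0.11596845233954112
-0.17 rel hinge x 0.04567259930159776 y 0.07989776361432502 theta 1.9773587547367903 0.11549399799938656
-0.186 rel hinge x 0.04438108381562734 y 0.08153822807598732 theta 1.9670425023461562 0.11498938145571415
[array([ 0.3997, -0.2044,  0.045 ]), array([ 0.3722, -0.3579,  0.045 ]), array([ 0.5074, -0.2228,  0.045 ])]
```

```bash
python3 -m pendant '[[0.16,-0.025,0,0,0,0],[0.16,-0.025,0,0,0,0],[0.16,-0.025,0,0,0,0],[0.16,-0.025,0,0,0,0],[0.17,-0.025,0,0,0,0],[0,0,0,0,0,0],[0,0,-0.15,0,0,0],[0,0,-0.2,0,0,0],[0,0,-0.15,0,0,0],[0,0,-0.1,0,0,0]]' -1
```

```text
time_s: 14.25
eef_pos: [0.5845, -0.3129, 0.1272]
eef_rot: [-0.002, 0.765, 0.644, -0.0]
wrist_force: [1.1, -0.2, -0.6]
opening: 0.002
grasp_force: 0.0
```

```bash
python3 -m pendant '[[-0.06,0.01,0,0,0,0],[-0.06,0.01,0,0,0,0],[-0.06,0.01,0,0,0,0],[-0.06,0.01,0,0,0,0],[-0.06,0.01,0,0,0,0],[-0.06,0.01,0,0,0,0],[-0.06,0.01,0,0,0,0],[-0.06,0.01,0,0,0,0],[-0.06,0.01,0,0,0,0],[0,0,0,0,0,0]]'
python3 -m pendant '[[-0.05,0.01,-0.03,0,0,0],[-0.05,0.01,-0.03,0,0,0],[-0.04,0.007,-0.04,0,0,0],[-0.04,0.007,-0.045,0,0,0],[-0.02,0.004,-0.045,0,0,0],[-0.02,0.003,-0.045,0,0,0],[-0.02,0.003,-0.04,0,0,0],[0,0,-0.04,0,0,0],[0,0,0,0,0,0],[0,0,0,0,0,0]]'
```

```text
time_s: 15.5
eef_pos: [0.4775, -0.2955, 0.1299]
eef_rot: [-0.0, 0.765, 0.644, -0.0]
wrist_force: [-0.4, -0.3, -0.5]
opening: -0.0
grasp_force: 0.0
time_s: 16.75
eef_pos: [0.4307, -0.287, 0.067]
eef_rot: [0.0, 0.765, 0.644, 0.0]
wrist_force: [-0.1, 0.1, 0.8]
opening: -0.001
grasp_force: 0.0
```

```bash
python3 -m pendant '[[-0.03,0.005,0,0,0,0],[-0.03,0.005,0,0,0,0],[-0.03,0.005,0,0,0,0],[0,0,-0.01,0,0,0],[0,0,-0.01,0,0,0],[0,0,-0.01,0,0,0],[0,0,-0.01,0,0,0],[0,0,-0.005,0,0,0],[0,0,0,0,0,0],[0,0,0,0,0,0]]'
```

```text
time_s: 18.0
eef_pos: [0.4126, -0.284, 0.0585]
eef_rot: [-0.0, 0.765, 0.644, -0.0]
wrist_force: [-1.7, 1.2, 6.4]
opening: 0.003
grasp_force: 3.2
```

```bash
python3 -m pendant '[[0,0,-0.004,0,0,0],[0,0,-0.003,0,0,0],[0,0,0,0,0,0],[0,0,0,0,0,0],[0,0,0,0,0,0],[0,0,0.05,0,0,0],[0,0,0.15,0,0,0],[0,0,0.2,0,0,0],[0,0,0.2,0,0,0],[0,0,0,0,0,0]]'
python3 -m pendant '[[-0.1,0.2,0.15,0,0,0],[-0.1,0.2,0.15,0,0,0],[-0.05,0.2,0.1,0,0,0],[0,0.2,0,0,0,0],[0,0.2,0,0,0,0],[0,0.1,0,0,0,0],[0,0,0,0,0,0],[0,0,0,0,0,0],[0,0,0,0,0,0],[0,0,0,0,0,0]]'
python3 - <<'E'
from h import *
s=camera("scene")["color"];t=camera("top")["color"]
o=np.zeros((400,790,3),np.uint8);o[:,:390]=cv2.resize(s[250:410,250:406],(390,400),interpolation=cv2.INTER_CUBIC);o[:,400:]=cv2.resize(t[190:310,325:442],(390,400),interpolation=cv2.INTER_CUBIC)
cv2.imwrite("pics/e.png",o)
E
```

```text
time_s: 19.25
eef_pos: [0.4143, -0.2858, 0.1803]
eef_rot: [0.004, 0.765, 0.644, 0.0]
wrist_force: [0.6, 0.0, -0.4]
opening: -0.001
grasp_force: 0.0
time_s: 20.5
eef_pos: [0.3625, -0.0646, 0.2565]
eef_rot: [-0.0, 0.765, 0.644, -0.0]
wrist_force: [0.0, 0.5, -0.4]
opening: 0.002
grasp_force: 0.0
```

View pics/e.png

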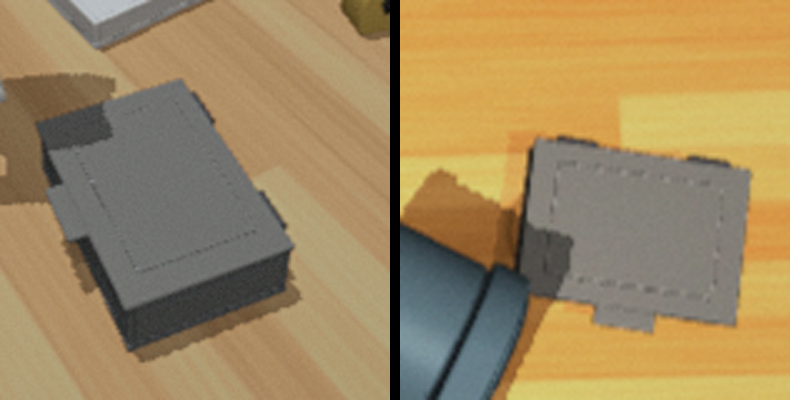

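The lid lies flush on the case with no gap along its side (left crop, (130,305) to (290,250)), and the arm is clear of it.

```bash
python3 -c "
from bench import ctrl
print(ctrl.hand_in())"
```

```text
the job is handed in; nothing more can be done
None
```

I set the new U-shaped bracket, matching the U-shaped sample, on edge on the case floor, shut the lid fully, and handed the job in at about 20.5 s of the 58 s limit; no verdict came back.

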